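# Clamp the sugar meter to first slip and start the reading

### The job

Get the jam kitchen's sugar meter to take a reading: turn the blue clamp knob clockwise until its clutch first slips and stop there, do not keep turning. Then let go and press the green key with a fingertip, gently but firmly enough to feel it answer, and take the hand away. Do not press the yellow or red key, and leave the jars, bands, cap and spoon where they are.

Things in the scene. Friction and masses are not known exactly. Their poses are not given: they have to be found in the camera images.
- meter: white bench sugar meter, fixed, 200 (x) x 270 (y) mm, deck 45 mm high; origin under its centre. In its frame (x away from its front, y to the left): knob axis at x +20, y +75 mm; three keys in a row at x -62 and y -93, -45, +3 mm (48 mm apart), their order varies; clamp arm under the knob along x, 40 mm wide, its top 83 mm high; dark screen at x +30, y -55 mm
- knob_grip (a point): point to grip on the blue bar-shaped clamp knob, on its vertical turning axis, 117 mm above the table, 10 mm below the bar's top. The bar is 46 mm long (along this point's x), 14 mm thick (along y), 32 mm tall (95 to 127 mm above the table), with a white line on its top towards its +x end; below it a steel collar 60 mm across, its top 91 mm high. z is up
- clamp_screw (a joint): turn of the clamp screw, the steel collar with the orange mark (rad, grows clockwise seen from above); starts anywhere in 0 to 0.9, hard stop at 1.1 where the clamp is closed. It turns easily (0.03 N m) together with the knob until the stop, and stays where it is left
- clutch (a joint): slip of the blue knob relative to the collar (rad, grows clockwise); 0 until the screw is at its stop, with the knob's white line over the collar's orange mark; then the clutch slips at about 0.16 N m and the knob stays where it is left. A slip of 0.1 to 0.8 rad counts as the first slip
- key_green: start: flat square green membrane key, 30 x 30 mm, on the meter's keypad; origin at the centre of its underside (z up), its top face 5 mm above the origin and about 50 mm above the table (5.5 mm proud of the deck). It hardly moves: it is stiff, about 8 N per mm (0.5 mm at 4 N), so touch it slowly; it answers to a press of 4 N held for 0.1 s; more than 25 N damages it
- key_yellow: zero, not to be pressed: flat square yellow membrane key, 30 x 30 mm, on the meter's keypad; origin at the centre of its underside (z up), its top face 5 mm above the origin and about 50 mm above the table (5.5 mm proud of the deck). It hardly moves: it is stiff, about 8 N per mm (0.5 mm at 4 N), so touch it slowly; it answers to a press of 4 N held for 0.1 s; more than 25 N damages it
- key_red: cancel, not to be pressed: flat square red membrane key, 30 x 30 mm, on the meter's keypad; origin at the centre of its underside (z up), its top face 5 mm above the origin and about 50 mm above the table (5.5 mm proud of the deck). It hardly moves: it is stiff, about 8 N per mm (0.5 mm at 4 N), so touch it slowly; it answers to a press of 4 N held for 0.1 s; more than 25 N damages it
- jam_jar_a: closed jar of red jam, 64 mm across, 75 mm tall, at the meter's left; origin under its centre; bystander, loose, to be left alone
- jam_jar_b: closed jar of red jam, 64 mm across, 85 mm tall, at the meter's left; origin under its centre; bystander, loose, to be left alone
- band_a: brass jar band (ring) 82 mm across, 14 mm tall, at the meter's right; origin under its centre; bystander, loose, to be left alone
- band_b: steel jar band (ring) 82 mm across, 14 mm tall, at the meter's right; origin under its centre; bystander, loose, to be left alone
- prism_cap: black cap 26 mm across, 12 mm tall, on the rear right of the meter's deck; origin under its centre; bystander, loose, to be left alone
- fruit_jar: tall jar of dark fruit with green label, 86 mm across, 150 mm tall; origin under its centre; bystander, loose, to be left alone
- spoon: spoon with a wooden handle and steel bowl, lying flat at the right of the table; bystander, loose, to be left alone

How it is judged:
By the outcome, as a careful person would: the job done as asked, in the order asked, and still so for the second after the job is handed in, with the robot touching nothing.
It also fails if it takes over 46 s, if anything falls off the work surface, if the arm or the gripper's body presses on something with over 40 N, if the wrist force passes 120 N, or if a joint passes its speed limit or range.

### The arm

A 6-joint arm with a two-finger parallel gripper is mounted at the origin on the work surface. World frame = base frame: x ahead of the robot, y to its left, z up, the work surface at z = 0. Lengths are in mm, angles in rad, forces in N, time in s.
With the tool pointing down it reaches from about 350 to 975 mm from the base axis. Payload 7.1 kg.
Tool frame: the origin (TCP) lies between the finger pads; the fingertips stand 19 mm ahead of it and the grasp point (between the pads) is the TCP (ctrl.tcp_to_tips is the distance from the TCP to the fingertips, in mm); z points along the fingers, y is the line along which they close (so a half turn about z gives the same grasp; the last joint's range is limited). The gripper opens to 88 mm and grips with 3 to 60 N. Pads are 20 mm wide; open, the fingers measure 115 mm over their backs; the gripper's body (75 mm by 178 mm) begins 61 mm behind the grasp point.
Start: joints at [-1.312, 0.423, 1.63, -0, 1.089, -0.019], TCP at [171.419, -601.016, 213.875] pointing down, gripper open.
Joint ranges: [-3, 3], [-0.9, 2.11], [0.09, 2.58], [-1.31, 4.45], [0.11, 2.69], [-2.54, 2.54]. Speed limits (rad/s): [2.39, 2.39, 3.01, 3.14, 3.14, 3.14].

### API

Orientations are given as a rotation vector (axis times angle).
In Python, from workcell import status, optics, ctrl gives the robot as it stands. The module is installed in compiled form; this text tells all that it offers.
- The arm moves only by the shell command python3 -m inch 'ROWS'. ROWS is JSON, a list that holds one entry, the list of rows, each a list of 7 numbers: the shift along the tool's x, y, z in mm, then the turn, a rotation vector about the tool's x, y, z in rad, then the opening in per cent of the stroke, from 0 (shut) to 100 (fully open). A call has 1 to 20 rows; each row is the pose to reach, as a shift and turn from the pose commanded when the call began, along the tool's axes at that moment; what a row does not reach only later rows make up. A row lasts 1/10 s, in which the tool goes at most 50 mm and 8.59 degrees, less where a joint would pass 70% of its speed; a pose out of reach is approached as far as the arm can. A call with a gripper value outside its range is refused whole. The fingers move at their own pace and stop on an object; the grip force is fixed at half the most. Time passes only in rows, so rows that repeat a pose let the fingers close. It gives the time, the measured TCP pose, the force, the opening and the grip force at its end, in the units of the state.
- status.get_obs(): the state, without advancing time (a new reading comes with each control period).
- optics.get_image(name): name is "scene" or "top" or "wrist"; returns a dict with "frame" (420x560x3 uint8, red, green, blue), "fx", "fy", "cx", "cy" (pixels), "rvec" (rotation vector, rad) and "tvec" (3), from world to camera coordinates, as OpenCV has them; the wrist camera has in their place "hand_eye" (4x4, takes a point from camera to tool coordinates, whose origin is the TCP and whose axes are the flange's). Camera axes: x right, y down, z forward; pixel columns grow to the right and rows downward; lengths in mm; the calibration is good to about 2 mm. The wrist camera is an equidistant fisheye: a pixel r from the principal point sees the ray r / f radians off the axis. A picture is of the moment at which its call begins: read the wrist's pose just before it. There is no depth.
- ctrl.close_job(): hands the job in; it is judged then, once.
The state is a dict: "t": time; "qpos": joint angles; "qvel": joint speeds; "joint_torque": joint torques, N m; "ee_pos": TCP position; "orientation": TCP orientation; "ft_force": force on the tool from outside, world axes, zero at the start; "moment": the same for the moment, N m; "width": finger opening in mm; "grasp_force": force on a finger pad.
Only numpy, scipy, OpenCV 4.12 (cv2) and the standard library are available. Lean on these libraries where they do the work, as an engineer would, in place of code of your own. Each camera call takes 0.05 s, during which the arm holds its last target. There are 200 camera calls.

## Working session

There is one attempt and no reset: what is moved stays moved. The work goes in short steps, Python scripts to look and compute and a shell command to move; the robot and the scene stay as the last step left them, time stands still between calls to the robot, and variables do not carry over. Pictures are saved under pics/ and viewed, at most 10 in all, crops included, and the job is handed in when it is done.

```bash
mkdir -p pics; python3 - <<'E'
from workcell import status, optics, ctrl
import cv2
o=status.get_obs(); print(o)
for n in ("top","scene"):
    d=optics.get_image(n); cv2.imwrite(f"pics/{n}1.png",cv2.resize(d["frame"][:,:,::-1],(800,600),interpolation=cv2.INTER_CUBIC))
    print({k:v for k,v in d.items() if k!="frame"})
E
```

```text
{'t': 0.0, 'qpos': array([-1.31205167e+00,  4.23833424e-01,  1.63068285e+00,  1.28679034e-05,
        1.08862196e+00, -1.90079187e-02]), 'qvel': array([-0.00038932,  0.00080808, -0.00058203,  0.00138769,  0.00086221,
       -0.00060869]), 'joint_torque': array([ 2.78599597e-03, -5.44619787e+01, -2.73668200e+01,  6.44697645e-02,
        2.27323745e-02, -1.10122014e-04]), 'ee_pos': array([ 171.24823725, -600.48371689,  213.10916066]), 'orientation': array([-3.10982618e+00, -4.34669738e-01,  2.72412246e-04]), 'ft_force': array([0.06613904, 0.03039202, 1.36429082]), 'moment': array([ 0.03855187, -0.02046142,  0.00885424]), 'grasp_force': 0.0, 'width': 87.63921326915539}
{'fx': 390.8060903522987, 'fy': 390.8060903522987, 'cx': 280.56824074084466, 'cy': 209.96704042677254, 'rvec': array([ 2.20020367, -2.15852676,  0.0729843 ]), 'tvec': array([   7.09643446,  522.06761817, 1050.50632414])}
{'fx': 441.365979429845, 'fy': 441.365979429845, 'cx': 282.9680489650604, 'cy': 216.88552749084275, 'rvec': array([ 1.66353788,  2.08788498, -0.68398348]), 'tvec': array([ 106.63433097, -338.9633693 , 1621.20617671])}
```

View pics/top1.png

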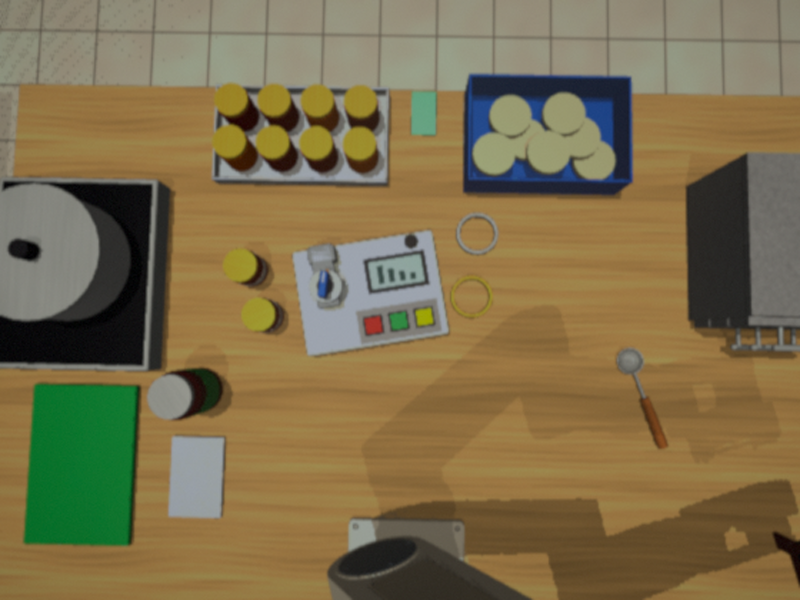

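View pics/scene1.png

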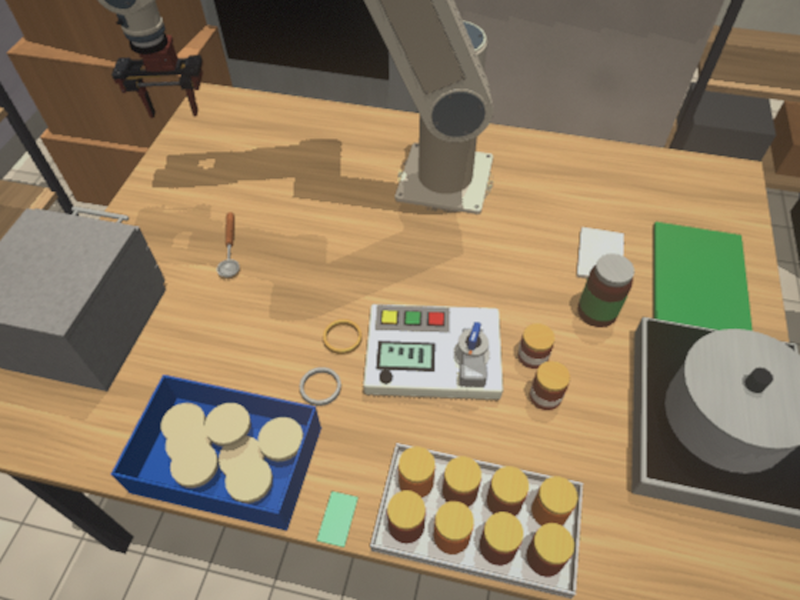

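The top view shows the meter with corners near (293,252), (431,230), (448,332) and (309,355), the red, green and yellow keys at (373,325), (399,321) and (425,316), and the knob at about (325,284). The scene view agrees. Next I'll enlarge the meter and fit its pose.

```bash
cat > h.py <<'E'
import numpy as np, cv2
from workcell import status, optics, ctrl
def ray(d,uv,z):
    R=cv2.Rodrigues(d["rvec"])[0]; t=d["tvec"]
    c=-R.T@t; v=R.T@np.array([(uv[0]-d["cx"])/d["fx"],(uv[1]-d["cy"])/d["fy"],1])
    return c+v*(z-c[2])/v[2]
E
python3 - <<'E'
from h import *
d=optics.get_image("top")
for n,p,z in [("rl",(293,252),45),("rr",(431,230),45),("fr",(448,332),45),("fl",(309,355),45),("red",(373,325),50),("green",(399,321),50),("yel",(425,316),50),("knob",(324,283),127)]:
    print(n,ray(d,np.array(p)*.7,z).round(1))
f=d["frame"][150:260,195:325]
cv2.imwrite("pics/crop1.png",cv2.resize(f[:,:,::-1],None,fx=5.4,fy=5.4,interpolation=cv2.INTER_CUBIC))
E
```

```text
rl [606.8 221.9  45. ]
rr [653.4 -37.6  45. ]
fr [461.8 -72.1  45. ]
fl [414.1 185.6  45. ]
red [472.   67.5  50. ]
green [480.3  19.4  50. ]
yel [490.5 -28.7  50. ]
knob [540.7 149.5 127. ]
```

View pics/crop1.png

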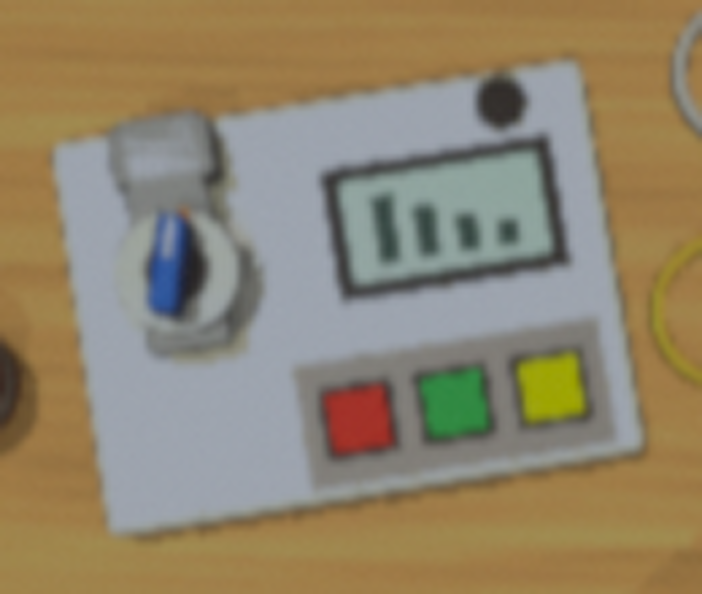

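The keys run red, green, yellow from left to right. The white line points away from the robot, so the bar's yaw is about -5°. I'll compute the move to above the knob.

```bash
cat >> h.py <<'E'
from scipy.spatial.transform import Rotation as Ro
def rel(x,y,z,yaw):
    "yaw deg of tool y axis in world, tool down -> shift, turn in tool axes from now"
    o=status.get_obs(); R=Ro.from_rotvec(o["orientation"])
    a=np.radians(yaw); Y=np.array([np.cos(a),np.sin(a),0]); Z=np.array([0,0,-1.]); 
    T=Ro.from_matrix(np.c_[np.cross(Y,Z),Y,Z])
    print("t",round(o["t"],2),"shift",R.inv().apply(np.array([x,y,z])-o["ee_pos"]).round(1),"turn",(R.inv()*T).as_rotvec().round(3),"q",o["qpos"].round(2),"F",o["ft_force"].round(2),"M",o["moment"].round(3))
def wpx(d,o,P):
    "world point -> wrist pixel"
    R=Ro.from_rotvec(o["orientation"]).as_matrix(); H=np.linalg.inv(d["hand_eye"])
    c=(H@np.r_[R.T@(np.array(P)-o["ee_pos"]),1])[:3]
    r=np.hypot(c[0],c[1]); th=np.arctan2(r,c[2]); return np.array([d["cx"]+d["fx"]*th*c[0]/r,d["cy"]+d["fy"]*th*c[1]/r])
def wray(d,o,uv,z):
    R=Ro.from_rotvec(o["orientation"]).as_matrix(); H=np.array(d["hand_eye"])
    p=np.array([(uv[0]-d["cx"])/d["fx"],(uv[1]-d["cy"])/d["fy"]]); th=np.hypot(*p)
    v=np.r_[p/th*np.sin(th),np.cos(th)] if th>0 else np.array([0,0,1.])
    v=R@H[:3,:3]@v; c=R@H[:3,3]+o["ee_pos"]; return c+v*(z-c[2])/v[2]
E
python3 -c "
from h import *
rel(540,151,240,85)"
```

```text
t 0.15 shift [ 560.7 -621.7  -26. ] turn [-0.000e+00 -2.000e-03 -2.777e+00] q [-1.31  0.42  1.63 -0.    1.09 -0.02] F [ 0.77 -0.07 -0.33] M [-0.049 -0.101 -0.06 ]
```

```bash
python3 -m inch '[[[561,-622,-26,0,0,-2.777,100],[561,-622,-26,0,0,-2.777,100],[561,-622,-26,0,0,-2.777,100],[561,-622,-26,0,0,-2.777,100],[561,-622,-26,0,0,-2.777,100],[561,-622,-26,0,0,-2.777,100],[561,-622,-26,0,0,-2.777,100],[561,-622,-26,0,0,-2.777,100],[561,-622,-26,0,0,-2.777,100],[561,-622,-26,0,0,-2.777,100],[561,-622,-26,0,0,-2.777,100],[561,-622,-26,0,0,-2.777,100],[561,-622,-26,0,0,-2.777,100],[561,-622,-26,0,0,-2.777,100],[561,-622,-26,0,0,-2.777,100],[561,-622,-26,0,0,-2.777,100],[561,-622,-26,0,0,-2.777,100],[561,-622,-26,0,0,-2.777,100],[561,-622,-26,0,0,-2.777,100],[561,-622,-26,0,0,-2.777,100]]]'
python3 - <<'E'
from h import *
rel(540,151,240,85)
o=status.get_obs(); d=optics.get_image("wrist")
print({k:v for k,v in d.items() if k!="frame"})
print(o["ee_pos"],"knob px",wpx(d,o,[540,151,127]),"green px",wpx(d,o,[481,19,50]))
cv2.imwrite("pics/w1.png",cv2.resize(d["frame"][:,:,::-1],(800,600),interpolation=cv2.INTER_CUBIC))
E
```

```text
t: 2.15
ee_pos: [540.1, 151.4, 239.4]
orientation: [-0.134, -3.138, 0.0]
ft_force: [0.2, 0.1, 0.2]
width: 87.8
grasp_force: 0.0
t 2.15 shift [ 0.  -0.4 -0.6] turn [-0.    -0.001  0.002] q [ 0.25  0.3   1.75 -0.    1.09 -1.23] F [0.21 0.11 0.17] M [ 0.041 -0.114 -0.007]
{'fx': 325.19226210127806, 'fy': 325.19226210127806, 'cx': 279.13275471757674, 'cy': 204.27451475506678, 'hand_eye': array([[ 5.71114724e-04, -9.64581626e-01, -2.63783929e-01,
         7.12029377e+01],
       [ 9.99999836e-01,  5.64255816e-04,  1.01764493e-04,
         2.53002717e-01],
       [ 5.06814560e-05, -2.63783944e-01,  9.64581789e-01,
        -1.70833416e+02],
       [ 0.00000000e+00,  0.00000000e+00,  0.00000000e+00,
         1.00000000e+00]])}
[540.06622339 151.39392094 239.41907968] knob px [278.41496049 197.61768307] green px [160.33360906 141.75923294]
```

View pics/w1.png

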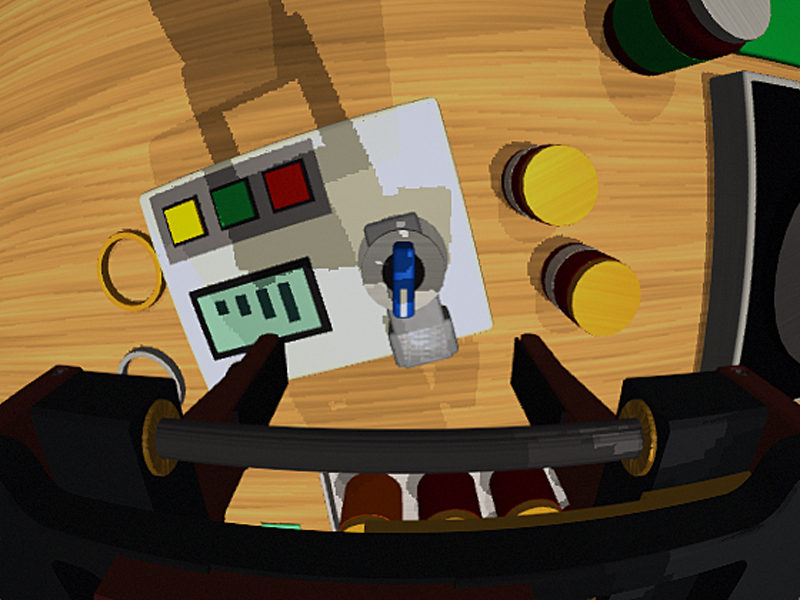

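In the wrist view the knob's top runs from (405,243) to (403,318), so its centre is about (404,281), and the bar lies along tool x. The green key is at (234,201), red at (289,183) and yellow at (184,221).

```bash
python3 - <<'E'
from h import *
o=status.get_obs(); d=optics.get_image("wrist")
for n,p,z in [("knobA",(405,243),127),("knobB",(403.5,317),127),("green",(234,201),50),("red",(289,183),50),("yel",(184,221),50)]: print(n,wray(d,o,np.array(p)*.7,z).round(1))
f=d["frame"][150:250,230:350]
cv2.imwrite("pics/w1c.png",cv2.resize(f[:,:,::-1],None,fx=6,fy=6,interpolation=cv2.INTER_CUBIC))
E
```

```text
knobA [515.5 157.4 127. ]
knobB [563.3 152.4 127. ]
green [480.   23.3  50. ]
red [471.7  71.   50. ]
yel [490.3 -24.7  50. ]
```

View pics/w1c.png

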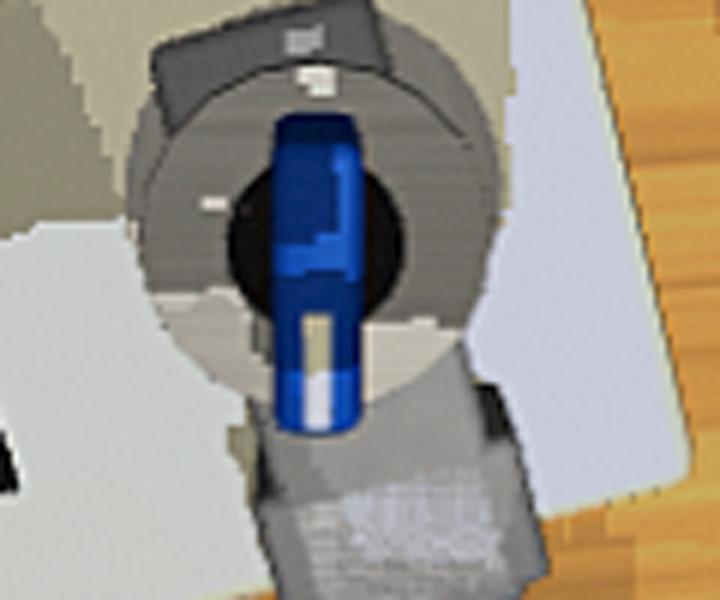

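```bash
python3 - <<'E'
from h import *
rel(540,153.5,117.5,85)
E
python3 -m inch '[[[0,2,50,0,0,0,60],[0,2,90,0,0,0,45],[0,2,110,0,0,0,40],[0,2,121,0,0,0,40],[0,2,121,0,0,0,40],[0,2,121,0,0,0,40],[0,2,121,0,0,0,40]]]'
python3 - <<'E'
from h import *
rel(540,153.5,117.5,85)
o=status.get_obs(); d=optics.get_image("wrist")
cv2.imwrite("pics/w2.png",cv2.resize(d["frame"][150:420,140:440,::-1],(666,600),interpolation=cv2.INTER_CUBIC))
E
```

```text
t 2.25 shift [  0.3   2.6 122.2] turn [-0.    -0.    -0.002] q [ 0.25  0.3   1.75  0.    1.09 -1.23] F [-0.56 -0.18  0.12] M [ 0.025 -0.188  0.023]
t: 2.95
ee_pos: [541.6, 153.2, 120.4]
orientation: [0.137, 3.136, 0.001]
ft_force: [0.3, 0.4, 0.1]
width: 36.8
grasp_force: 0.0
t 2.95 shift [1.7 0.2 2.9] turn [ 0.001  0.003 -0.   ] q [ 0.25  0.46  1.83  0.    0.85 -1.23] F [0.32 0.37 0.06] M [ 0.042 -0.166  0.031]
```

View pics/w2.png

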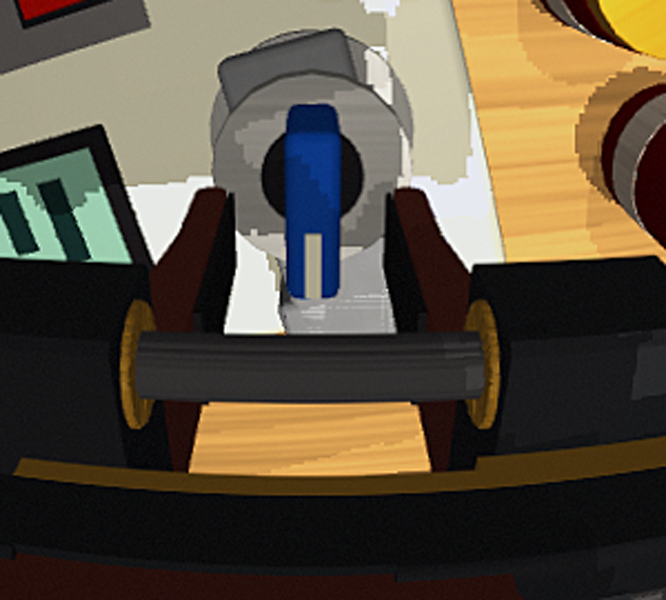

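The bar sits between the fingers, centred to within about 1 mm: the inner edges are at 236 and 385 and the bar's middle is at 314. I'll make a small correction and close.

```bash
python3 -m inch '[[[1.2,0.8,2,0,0,0,40],[1.2,0.8,2,0,0,0,20],[1.2,0.8,2,0,0,0,0],[1.2,0.8,2,0,0,0,0],[1.2,0.8,2,0,0,0,0],[1.2,0.8,2,0,0,0,0],[1.2,0.8,2,0,0,0,0],[1.2,0.8,2,0,0,0,0]]]'
python3 -c "
from h import *
rel(540,153.5,117.5,85)"
```

```text
t: 3.8
ee_pos: [539.4, 154.0, 116.9]
orientation: [0.136, 3.139, 0.0]
ft_force: [-0.3, 2.1, 2.5]
width: 12.6
grasp_force: 30.0
t 3.8 shift [-0.6 -0.5 -0.6] turn [0. 0. 0.] q [ 0.26  0.46  1.84  0.    0.84 -1.23] F [-0.26  2.07  2.53] M [ 0.306 -0.091  0.034]
```

```bash
cat > m.py <<'E'
from h import *
o=status.get_obs(); R=Ro.from_rotvec(o["orientation"]).as_matrix()
print("yaw",round(np.degrees(np.arctan2(R[1,1],R[0,1])),2),"M",o["moment"].round(3),"F",o["ft_force"].round(1),"q5",o["qpos"][5].round(3),"w",round(o["width"],2),"t",round(o["t"],2), "tau5",o["joint_torque"][5].round(3))
E
python3 -m inch '[[[0,0,0,0,0,0.05,0],[0,0,0,0,0,0.1,0],[0,0,0,0,0,0.1,0]]]'; python3 m.py
python3 -m inch '[[[0,0,0,0,0,0.05,0],[0,0,0,0,0,0.1,0],[0,0,0,0,0,0.1,0]]]'; python3 m.py
```

```text
t: 4.1
ee_pos: [539.5, 154.1, 117.0]
orientation: [0.294, 3.128, 0.0]
ft_force: [0.4, 1.9, 1.6]
width: 12.7
grasp_force: 30.0
yaw 79.27 M [ 0.401 -0.069 -0.036] F [0.4 1.9 1.6] q5 -1.127 w 12.68 t 4.1 tau5 0.511
t: 4.4
ee_pos: [539.5, 154.1, 116.9]
orientation: [0.448, 3.109, 0.001]
ft_force: [0.0, 2.2, 1.4]
width: 12.8
grasp_force: 30.0
yaw 73.61 M [ 0.508 -0.11  -0.043] F [0.  2.2 1.4] q5 -1.028 w 12.78 t 4.4 tau5 0.511
```

```bash
python3 -m inch '[[[0,0,0,0,0,0.05,0],[0,0,0,0,0,0.1,0],[0,0,0,0,0,0.1,0]]]' >/dev/null; python3 m.py
python3 -m inch '[[[0,0,0,0,0,0.05,0],[0,0,0,0,0,0.1,0],[0,0,0,0,0,0.1,0]]]'>/dev/null; python3 m.py
```

```text
yaw 67.92 M [ 0.635 -0.113 -0.007] F [-0.3  2.6  2.3] q5 -0.929 w 12.32 t 4.7 tau5 0.51
yaw 62.22 M [ 0.717 -0.161  0.026] F [0.2 4.6 1.5] q5 -0.829 w 12.65 t 5.0 tau5 0.511
```

```bash
python3 -m inch '[[[0,0,0,0,0,0.05,0],[0,0,0,0,0,0.1,0],[0,0,0,0,0,0.1,0]]]' >/dev/null; python3 m.py
python3 -m inch '[[[0,0,0,0,0,0.05,0],[0,0,0,0,0,0.1,0],[0,0,0,0,0,0.1,0]]]'>/dev/null; python3 m.py
```

```text
yaw 56.5 M [ 0.868 -0.179  0.012] F [-0.3  5.5  1.3] q5 -0.73 w 12.74 t 5.3 tau5 0.511
yaw 50.78 M [ 0.958 -0.211 -0.021] F [0.5 5.5 1.3] q5 -0.63 w 12.65 t 5.6 tau5 0.464
```

```bash
python3 -m inch '[[[0,0,0,0,0,0.05,0],[0,0,0,0,0,0.1,0],[0,0,0,0,0,0.1,0]]]' >/dev/null; python3 m.py
python3 - <<'E'
from h import *
o=status.get_obs(); d=optics.get_image("wrist"); s=optics.get_image("scene")
cv2.imwrite("pics/w3.png",np.hstack([cv2.resize(d["frame"][130:330,180:380,::-1],(400,400),interpolation=cv2.INTER_CUBIC),cv2.resize(s["frame"][200:290,280:370,::-1],(400,400),interpolation=cv2.INTER_CUBIC)]))
E
```

```text
yaw 45.04 M [ 0.988 -0.22  -0.033] F [0.2 5.9 0.2] q5 -0.53 w 12.83 t 5.9 tau5 0.449
```

View pics/w3.png

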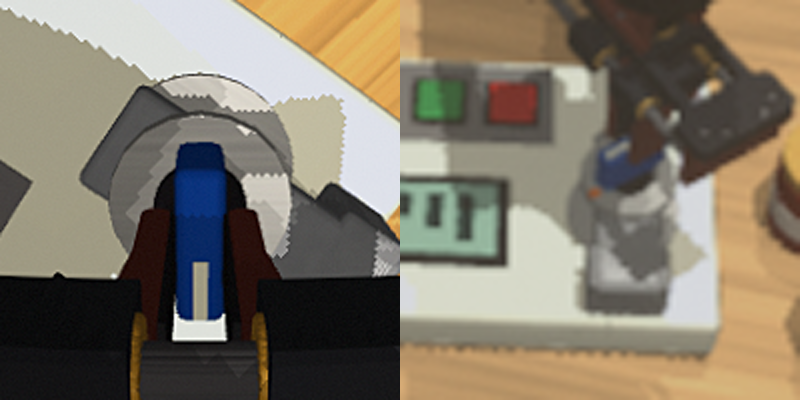

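The wrist view shows the bar firmly between the pads. The scene crop shows the collar's orange mark at (595,190), by the bar's white end. I'll track that mark with code as the independent collar angle.

```bash
cat > om.py <<'E'
from h import *
def mark(d):
    f=d["frame"]; hsv=cv2.cvtColor(f,cv2.COLOR_RGB2HSV); m=cv2.inRange(hsv,(5,150,110),(16,255,255))
    k=np.zeros_like(m); k[225:262,310:345]=1; m*=k
    ys,xs=np.nonzero(m)
    if len(xs)<1: return print("none")
    p=ray(d,(xs.mean(),ys.mean()),91); print("n",len(xs),"px",xs.mean().round(1),ys.mean().round(1),"p",p.round(1),"ang",np.degrees(np.arctan2(p[1]-153,p[0]-540)).round(1),"r",np.hypot(p[1]-153,p[0]-540).round(1))
if __name__=="__main__": mark(optics.get_image("scene"))
E
python3 om.py
python3 -m inch '[[[0,0,0,0,0,0.05,0],[0,0,0,0,0,0.1,0],[0,0,0,0,0,0.1,0]]]' >/dev/null; python3 m.py; python3 om.py
```

```text
n 1 px 323.0 243.0 p [559.1 132.3  91. ] ang -47.3 r 28.2
yaw 39.31 M [ 1.051 -0.284  0.024] F [0.7 5.3 1.5] q5 -0.43 w 12.73 t 6.35 tau5 0.449
none
```

```bash
sed -i 's/(5,150,110),(16,255,255)/(3,90,90),(18,255,255)/; s/225:262,310:345/236:252,317:332/' om.py; python3 om.py
python3 -m inch '[[[0,0,0,0,0,0.05,0],[0,0,0,0,0,0.1,0],[0,0,0,0,0,0.1,0]]]' >/dev/null; python3 m.py; python3 om.py
python3 -m inch '[[[0,0,0,0,0,0.05,0],[0,0,0,0,0,0.1,0],[0,0,0,0,0,0.1,0]]]' >/dev/null; python3 m.py; python3 om.py
```

```text
n 5 px 322.8 242.4 p [557.3 131.4  91. ] ang -51.3 r 27.7
yaw 33.6 M [ 1.066 -0.31   0.129] F [0.8 6.1 1.1] q5 -0.33 w 12.78 t 6.75 tau5 0.578
n 3 px 322.3 241.7 p [555.3 129.7  91. ] ang -56.8 r 27.8
yaw 27.87 M [ 1.08  -0.345  0.16 ] F [0.7 5.2 0.6] q5 -0.23 w 12.64 t 7.1 tau5 0.58
n 2 px 322.5 242.0 p [556.2 130.4  91. ] ang -54.4 r 27.9
```

The wrist moment jumped to +0.16 N m and the mark stopped at about -55° while the bar went on, so the clutch has begun to slip. A small extra turn will put it safely inside the window, then I'll stop.

```bash
python3 -m inch '[[[0,0,0,0,0,0.06,0],[0,0,0,0,0,0.12,0],[0,0,0,0,0,0.18,0],[0,0,0,0,0,0.22,0],[0,0,0,0,0,0.22,0]]]' >/dev/null; python3 m.py; python3 - <<'E'
from h import *; from om import mark
o=status.get_obs(); d=optics.get_image("wrist"); s=optics.get_image("scene"); mark(s)
cv2.imwrite("pics/w4.png",np.hstack([cv2.resize(d["frame"][130:330,180:380,::-1],(400,400),interpolation=cv2.INTER_CUBIC),cv2.resize(s["frame"][220:270,300:350,::-1],(400,400),interpolation=cv2.INTER_CUBIC)]))
E
```

```text
yaw 15.28 M [ 1.107 -0.364  0.171] F [ 1.3  6.7 -0. ] q5 -0.01 w 12.81 t 7.65 tau5 0.509
n 2 px 322.5 242.0 p [556.2 130.4  91. ] ang -54.4 r 27.9
```

View pics/w4.png

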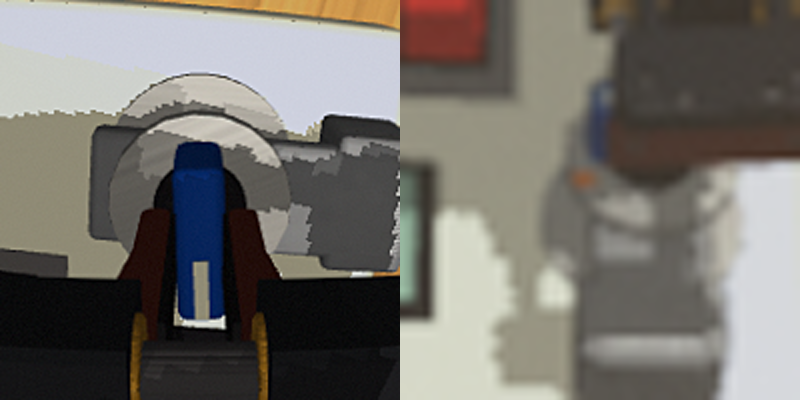

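The bar is at -75° and the mark (at (585,178) in the scene crop) is still at -55°, so the slip is about 0.35 rad. Letting go and rising.

```bash
python3 -m inch '[[[0,0,0,0,0,0,25],[0,0,0,0,0,0,45],[0,0,0,0,0,0,45],[0,0,0,0,0,0,45],[0,0,-10,0,0,0,45],[0,0,-40,0,0,0,45],[0,0,-80,0,0,0,45],[0,0,-110,0,0,0,45],[0,0,-110,0,0,0,45]]]'
python3 -c "
from h import *
rel(480.3,22,110,10.5); rel(480.3,22,227,10.5)"
```

```text
t: 8.65
ee_pos: [542.1, 154.5, 232.1]
orientation: [1.906, 2.491, 0.011]
ft_force: [0.2, -0.2, 0.6]
width: 39.5
grasp_force: 0.0
t 8.65 shift [-111.8  -95.3  121.3] turn [ 0.009 -0.     0.081] q [ 0.26  0.31  1.76 -0.    1.07 -0.01] F [ 0.22 -0.25  0.62] M [-0.016 -0.103 -0.015]
t 8.65 shift [-111.8  -94.3    4.3] turn [ 0.009 -0.     0.081] q [ 0.26  0.31  1.76 -0.    1.07 -0.01] F [ 0.22 -0.25  0.62] M [-0.016 -0.103 -0.015]
```

```bash
python3 -m inch '[[[-37,-32,0,0,0,0.03,20],[-75,-64,0,0,0,0.081,0],[-112,-95,0,0,0,0.081,0],[-112,-95,20,0,0,0.081,0],[-112,-95,60,0,0,0.081,0],[-112,-95,100,0,0,0.081,0],[-112,-95,121,0,0,0.081,0],[-112,-95,121,0,0,0.081,0],[-112,-95,121,0,0,0.081,0]]]'
python3 - <<'E'
from h import *
rel(480.3,22,80,10.5)
o=status.get_obs(); d=optics.get_image("wrist"); s=optics.get_image("top")
print(wpx(d,o,[480.3,22,50]))
cv2.imwrite("pics/w5.png",np.hstack([cv2.resize(d["frame"][100:380,140:420,::-1],(400,400),interpolation=cv2.INTER_CUBIC),cv2.resize(s["frame"][150:250,195:295,::-1],(400,400),interpolation=cv2.INTER_CUBIC)]))
E
```

```text
t: 9.55
ee_pos: [476.6, 20.9, 105.9]
orientation: [-2.008, -2.415, 0.001]
ft_force: [0.6, 1.1, 0.1]
width: 0.7
grasp_force: 0.0
t 9.55 shift [ 0.4  3.8 25.9] turn [-0.001 -0.    -0.   ] q [ 0.02  0.38  2.02 -0.    0.74 -0.16] F [0.64 1.09 0.14] M [-0.051 -0.065 -0.014]
[283.21653986 217.02877005]
```

View pics/w5.png

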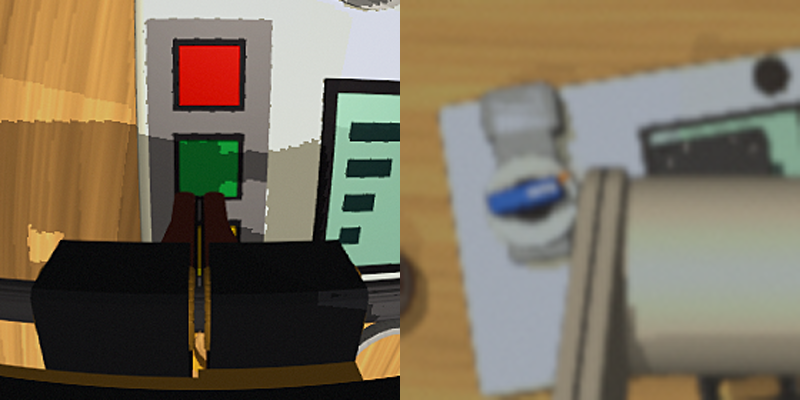

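The wrist crop shows the green key at (208,165), slightly ahead of the closed fingers, and the top crop shows the knob's line turned past the orange mark. I'll correct by a few mm and come down close to the key.

```bash
python3 -m inch '[[[0,2,0,0,0,0,0],[1,4.5,10,0,0,0,0],[1,4.5,20,0,0,0,0],[1,4.5,27,0,0,0,0],[1,4.5,29,0,0,0,0],[1,4.5,29,0,0,0,0],[1,4.5,29,0,0,0,0]]]'; python3 -c "
from h import *
rel(480.3,22.5,69,10.5)"
```

```text
t: 10.35
ee_pos: [481.1, 22.7, 76.8]
orientation: [-2.009, -2.415, 0.0]
ft_force: [0.4, 0.0, -0.6]
width: 0.5
grasp_force: 0.0
t 10.35 shift [-0.1 -0.8  7.8] turn [-0. -0. -0.] q [ 0.02  0.44  2.03 -0.    0.68 -0.16] F [ 0.4  0.  -0.6] M [-0.029 -0.056  0.02 ]
```

```bash
python3 -m inch '[[[0,0,1,0,0,0,0],[0,0,2,0,0,0,0],[0,0,3,0,0,0,0],[0,0,4,0,0,0,0],[0,0,5,0,0,0,0],[0,0,5.5,0,0,0,0],[0,0,6,0,0,0,0],[0,0,6,0,0,0,0],[0,0,6,0,0,0,0]]]'
```

```text
t: 11.25
ee_pos: [481.1, 22.8, 70.9]
orientation: [-2.009, -2.415, 0.0]
ft_force: [0.7, 0.0, 0.1]
width: 0.4
grasp_force: 0.0
```

```bash
python3 -m inch '[[[0,0,0.4,0,0,0,0],[0,0,0.8,0,0,0,0],[0,0,0.8,0,0,0,0]]]'
```

```text
t: 11.55
ee_pos: [481.1, 22.8, 70.0]
orientation: [-2.009, -2.415, 0.0]
ft_force: [-0.7, 0.2, -0.2]
width: 0.5
grasp_force: 0.0
```

```bash
python3 -m inch '[[[0,0,0.3,0,0,0,0],[0,0,0.6,0,0,0,0],[0,0,0.6,0,0,0,0]]]'
```

```text
t: 11.85
ee_pos: [481.1, 22.8, 69.4]
orientation: [-2.009, -2.415, 0.0]
ft_force: [0.0, -0.9, 0.1]
width: 0.6
grasp_force: 0.0
```

```bash
python3 -m inch '[[[0,0,0.3,0,0,0,0],[0,0,0.6,0,0,0,0],[0,0,0.6,0,0,0,0]]]'
```

```text
t: 12.15
ee_pos: [481.1, 22.8, 68.8]
orientation: [-2.009, -2.415, 0.0]
ft_force: [0.1, -0.7, 0.4]
width: 0.4
grasp_force: 0.0
```

```bash
python3 -m inch '[[[0,0,0.25,0,0,0,0],[0,0,0.5,0,0,0,0],[0,0,0.5,0,0,0,0]]]'
```

```text
t: 12.45
ee_pos: [481.1, 22.8, 68.4]
orientation: [-2.009, -2.415, 0.0]
ft_force: [-0.3, -0.2, 0.0]
width: 0.3
grasp_force: 0.0
```

```bash
python3 -m inch '[[[0,0,0.25,0,0,0,0],[0,0,0.5,0,0,0,0],[0,0,0.5,0,0,0,0]]]'
```

```text
t: 12.75
ee_pos: [481.1, 22.8, 67.8]
orientation: [-2.009, -2.415, 0.0]
ft_force: [0.3, 0.1, 0.1]
width: 0.5
grasp_force: 0.0
```

```bash
python3 -c "
from workcell import ctrl; print(ctrl.tcp_to_tips)"; python3 -m inch '[[[0,0,0.25,0,0,0,0],[0,0,0.5,0,0,0,0],[0,0,0.5,0,0,0,0]]]'
```

```text
19.0
t: 13.05
ee_pos: [481.1, 22.8, 67.3]
orientation: [-2.009, -2.415, 0.0]
ft_force: [-0.7, -0.7, 0.3]
width: 0.5
grasp_force: 0.0
```

```bash
python3 -m inch '[[[0,0,0.25,0,0,0,0],[0,0,0.5,0,0,0,0],[0,0,0.5,0,0,0,0]]]'
```

```text
t: 13.35
ee_pos: [481.1, 22.8, 66.8]
orientation: [-2.009, -2.415, 0.0]
ft_force: [0.6, -0.8, -0.2]
width: 0.4
grasp_force: 0.0
```

```bash
python3 -m inch '[[[0,0,0.25,0,0,0,0],[0,0,0.5,0,0,0,0],[0,0,0.5,0,0,0,0]]]' | grep -E 'ee|ft'
```

```text
ee_pos: [481.1, 22.8, 66.3]
ft_force: [-0.7, 1.1, 0.9]
```

```bash
python3 -m inch '[[[0,0,0.25,0,0,0,0],[0,0,0.5,0,0,0,0],[0,0,0.5,0,0,0,0]]]'| grep -E 'ee|ft'
```

```text
ee_pos: [481.1, 22.8, 65.9]
ft_force: [0.4, -0.6, -0.3]
```

There's still no contact with the tips nominally at 47 mm, so I'll look before going lower.

```bash
python3 - <<'E'
from h import *
o=status.get_obs(); d=optics.get_image("wrist"); s=optics.get_image("scene")
print("wrist px tip",wpx(d,o,[481.1,22.8,47]),"key pred",wpx(d,o,[480.3,22.5,50]))
R=cv2.projectPoints(np.array([[481.1,22.8,47.],[480.3,22.5,50]]),s["rvec"],s["tvec"],np.array([[s["fx"],0,s["cx"]],[0,s["fy"],s["cy"]],[0,0,1]]),None)[0]; print(R.reshape(-1,2))
cv2.imwrite("pics/w6.png",np.hstack([cv2.resize(d["frame"][120:320,190:390,::-1],(400,400),interpolation=cv2.INTER_CUBIC),cv2.resize(s["frame"][180:260,250:330,::-1],(400,400),interpolation=cv2.INTER_CUBIC)]))
E
```

```text
wrist px tip [277.70402774 235.41787629] key pred [276.31634453 237.37229354]
[[289.96635767 222.42750394]
 [289.93487905 221.6045649 ]]
```

View pics/w6.png

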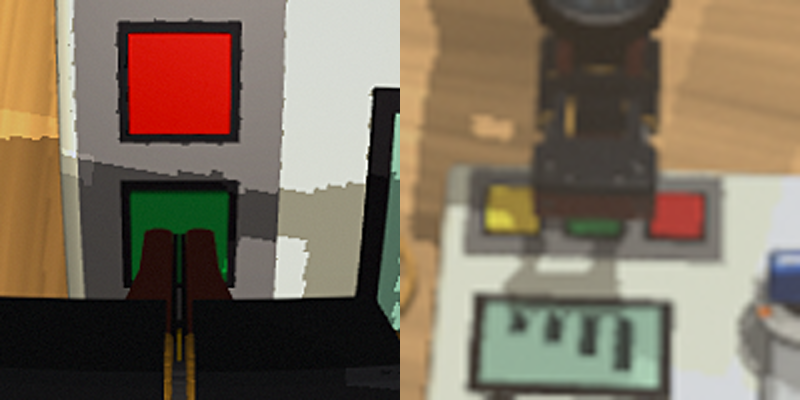

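The closed fingers are over the green key: in the wrist crop it spans x 123-235 and y 182-290, with the tips at (180,232), and red is well clear. The tips are just a bit shorter than nominal, so I'll carry on down in small steps and watch the force.

```bash
python3 -m inch '[[[0,0,0.25,0,0,0,0],[0,0,0.5,0,0,0,0],[0,0,0.5,0,0,0,0]]]' | grep -E 'ee|ft'
```

```text
ee_pos: [481.1, 22.8, 65.3]
ft_force: [0.1, -0.7, 0.2]
```

```bash
python3 -m inch '[[[0,0,0.25,0,0,0,0],[0,0,0.5,0,0,0,0],[0,0,0.5,0,0,0,0]]]'| grep -E 'ee|ft'
```

```text
ee_pos: [481.1, 22.8, 64.8]
ft_force: [0.5, -1.2, -0.3]
```

```bash
python3 -m inch '[[[0,0,0.25,0,0,0,0],[0,0,0.5,0,0,0,0],[0,0,0.5,0,0,0,0]]]'| grep -E 'ee|ft'
```

```text
ee_pos: [481.1, 22.8, 64.3]
ft_force: [-0.5, -0.0, -0.2]
```

```bash
python3 -m inch '[[[0,0,0.25,0,0,0,0],[0,0,0.5,0,0,0,0],[0,0,0.5,0,0,0,0]]]' | grep -E 'ee|ft'
```

```text
ee_pos: [481.1, 22.8, 63.8]
ft_force: [0.4, 0.1, 0.8]
```

```bash
python3 -m inch '[[[0,0,0.25,0,0,0,0],[0,0,0.5,0,0,0,0],[0,0,0.5,0,0,0,0]]]'| grep -E 'ee|ft'
```

```text
ee_pos: [481.1, 22.8, 63.3]
ft_force: [-0.0, -0.4, 0.1]
```

```bash
python3 -m inch '[[[0,0,0.25,0,0,0,0],[0,0,0.5,0,0,0,0],[0,0,0.5,0,0,0,0]]]'| grep -E 'ee|ft'
```

```text
ee_pos: [481.1, 22.8, 62.9]
ft_force: [-0.0, 0.5, 0.3]
```

```bash
python3 -m inch '[[[0,0,0.25,0,0,0,0],[0,0,0.5,0,0,0,0],[0,0,0.5,0,0,0,0]]]' | grep -E 'ee|ft'
```

```text
ee_pos: [481.1, 22.8, 62.3]
ft_force: [0.4, -0.7, 0.2]
```

```bash
python3 -m inch '[[[0,0,0.25,0,0,0,0],[0,0,0.5,0,0,0,0],[0,0,0.5,0,0,0,0]]]'| grep -E 'ee|ft'
```

```text
ee_pos: [481.1, 22.8, 61.8]
ft_force: [-0.1, -0.7, 0.5]
```

```bash
python3 -m inch '[[[0,0,0.25,0,0,0,0],[0,0,0.5,0,0,0,0],[0,0,0.5,0,0,0,0]]]'| grep -E 'ee|ft'
```

```text
ee_pos: [481.2, 22.8, 61.4]
ft_force: [-0.2, 0.3, -1.1]
```

```bash
python3 -c "
from h import *
o=status.get_obs(); d=optics.get_image('wrist'); f=d['frame']; hsv=cv2.cvtColor(f,cv2.COLOR_RGB2HSV)
m=cv2.inRange(hsv,(50,120,30),(75,255,255)); m[:,:240]=0; m[:,320:]=0
ys,xs=np.nonzero(m); print('green',xs.min(),xs.max(),ys.min(),ys.max())
print(''.join('%s '%f[r,272] for r in range(200,262,3)))
print('corner preds',[wpx(d,o,p).round(0) for p in ([481,37,50],[481,8,50])])"
```

```text
green 254 304 218 264
[128 123 118] [130 123 118] [112 106 101] [68 63 62] [29 26 28] [12  9 13] [ 5 50 17] [ 7 81 26] [11 83 29] [ 9 82 27] [10 81 26] [ 7 81 27] [37 13 12] [35 14 11] [34 12  8] [35 14 13] [34 13 10] [36 11  9] [36 15 11] [36 13 10] [35 13 13] 
corner preds [array([282., 218.]), array([273., 262.])]
```

```bash
python3 -m inch '[[[0,0,0.25,0,0,0,0],[0,0,0.5,0,0,0,0],[0,0,0.5,0,0,0,0]]]' | grep -E 'ee|ft'
```

```text
ee_pos: [481.1, 22.8, 60.9]
ft_force: [0.1, -0.0, -0.3]
```

```bash
python3 -m inch '[[[0,0,0.25,0,0,0,0],[0,0,0.5,0,0,0,0],[0,0,0.5,0,0,0,0]]]'| grep -E 'ee|ft'
```

```text
ee_pos: [481.1, 22.8, 60.3]
ft_force: [0.4, -0.5, -0.9]
```

```bash
python3 -m inch '[[[0,0,0.25,0,0,0,0],[0,0,0.5,0,0,0,0],[0,0,0.5,0,0,0,0]]]'| grep -E '^t|ee|ft'
```

```text
t: 17.7
ee_pos: [481.1, 22.8, 59.8]
ft_force: [0.1, -0.1, 0.2]
```

```bash
python3 -m inch '[[[0,0,0.3,0,0,0,0],[0,0,0.6,0,0,0,0],[0,0,0.9,0,0,0,0],[0,0,1.2,0,0,0,0],[0,0,1.2,0,0,0,0]]]' | grep -E 'ee|ft'
```

```text
ee_pos: [481.1, 22.8, 58.6]
ft_force: [-0.2, 0.1, 0.4]
```

```bash
python3 - <<'E'
from h import *
o=status.get_obs(); d=optics.get_image("wrist"); f=d["frame"]
# where do closed fingertips end, per column; and predicted pixels of tool points
for c in (262,266,270,274,278,282,286,290,294,298):
    col=f[205:300,c].astype(int); r=[i for i in range(95) if col[i,0]>col[i,1]+12 and col[i,0]<90 and col[i,2]<40]
    print(c,(205+r[0]) if r else None,end="; ")
R=Ro.from_rotvec(o["orientation"])
for p in ([0,0,19],[10,0,19],[10,0,-8],[-10,0,19]): print(p,wpx(d,o,o["ee_pos"]+R.apply(p)).round(0))
# shadow profile of the key: green brightness grid
g=f[216:240:2,250:312:4,1]; print(g)
E
```

```text
262 237; 266 235; 270 235; 274 236; 278 None; 282 288; 286 235; 290 235; 294 235; 298 252; [0, 0, 19] [278. 235.]
[10, 0, 19] [278. 220.]
[10, 0, -8] [278. 236.]
[-10, 0, 19] [278. 250.]
[[ 5 12 12 13 11 13 13 10 11 14  9  8 12  9 21 47]
 [ 9  7 19 22 19 20 19 22 21 17 19 22 17 18 14 54]
 [ 7 31 53 54 54 52 54 53 55 53 56 53 56 57  9 54]
 [ 8 58 82 80 81 81 84 80 81 82 83 83 83 86  7 56]
 [ 8 55 79 81 81 82 81 80 78 80 82 81 80 83  7 55]
 [ 4 52 81 80 82 79 81 80 82 79 79 81 84 84  5 55]
 [ 7 43 81 81 80 80 82 84 82 79 80 82 81 84  9 62]
 [ 7 43 81 81 81 80 82 81 81 81 82 82 82 82 10 61]
 [ 4 40 80 81 83 83 81 80 81 84 83 83 80 85  7 63]
 [ 2 38 81 80 43 34 74 81 84 44 34 71 83 81  9 61]
 [ 2 36 80 39 12  9  9 72 64 11 15  6 84 82  9 69]
 [ 2 32 81 18 11 12 10 18 17 12 13 15 87 83 10 68]]
```

The tip outline fits fingers that end well short of the nominal 19 mm, with nothing touched yet. I'll keep descending slowly on force feedback.

```bash
python3 -m inch '[[[0,0,0.3,0,0,0,0],[0,0,0.6,0,0,0,0],[0,0,0.9,0,0,0,0],[0,0,1.2,0,0,0,0],[0,0,1.2,0,0,0,0]]]' | grep -E 'ee|ft'
```

```text
ee_pos: [481.1, 22.8, 57.4]
ft_force: [-0.2, 0.1, -0.3]
```

```bash
python3 -m inch '[[[0,0,0.3,0,0,0,0],[0,0,0.6,0,0,0,0],[0,0,0.9,0,0,0,0],[0,0,0.9,0,0,0,0]]]' | grep -E '^t|ee|ft'
```

```text
t: 19.15
ee_pos: [481.1, 22.8, 56.5]
ft_force: [-0.0, 0.6, 0.4]
```

```bash
python3 -m inch '[[[0,0,0.3,0,0,0,0],[0,0,0.6,0,0,0,0],[0,0,0.9,0,0,0,0],[0,0,1.2,0,0,0,0],[0,0,1.2,0,0,0,0]]]' | grep -E 'ee|ft'
```

```text
ee_pos: [481.1, 22.8, 55.3]
ft_force: [-0.3, 0.0, -0.8]
```

```bash
python3 -m inch '[[[0,0,0.3,0,0,0,0],[0,0,0.6,0,0,0,0],[0,0,0.9,0,0,0,0],[0,0,0.9,0,0,0,0]]]' | grep -E '^t|ee|ft'
```

```text
t: 20.05
ee_pos: [481.1, 22.8, 54.4]
ft_force: [-0.3, 0.9, -0.4]
```

```bash
python3 -m inch '[[[0,0,0.3,0,0,0,0],[0,0,0.6,0,0,0,0],[0,0,0.9,0,0,0,0],[0,0,1.2,0,0,0,0],[0,0,1.2,0,0,0,0]]]' | grep -E 'ee|ft'
```

```text
ee_pos: [481.1, 22.8, 53.2]
ft_force: [0.4, -0.5, 0.4]
```

```bash
python3 -m inch '[[[0,0,0.3,0,0,0,0],[0,0,0.6,0,0,0,0],[0,0,0.9,0,0,0,0],[0,0,0.9,0,0,0,0]]]' | grep -E '^t|ee|ft'
```

```text
t: 20.95
ee_pos: [481.1, 22.8, 52.3]
ft_force: [0.5, 0.2, -0.2]
```

```bash
python3 -m inch '[[[0,0,0.3,0,0,0,0],[0,0,0.6,0,0,0,0],[0,0,0.9,0,0,0,0],[0,0,1.2,0,0,0,0],[0,0,1.2,0,0,0,0]]]' | grep -E 'ee|ft'
```

```text
ee_pos: [481.1, 22.8, 51.2]
ft_force: [-0.3, 0.6, -0.4]
```

```bash
python3 -m inch '[[[0,0,0.3,0,0,0,0],[0,0,0.6,0,0,0,0],[0,0,0.9,0,0,0,0],[0,0,0.9,0,0,0,0]]]' | grep -E '^t|ee|ft'
```

```text
t: 21.85
ee_pos: [481.1, 22.8, 50.2]
ft_force: [0.8, 0.9, -0.8]
```

```bash
python3 - <<'E'
from h import *
o=status.get_obs(); d=optics.get_image("wrist"); f=d["frame"]; hsv=cv2.cvtColor(f,cv2.COLOR_RGB2HSV)
m=cv2.inRange(hsv,(50,120,30),(75,255,255)); m[:,:235]=0; m[:,330:]=0; m[:180]=0; m[290:]=0
ys,xs=np.nonzero(m); print('green',xs.min(),xs.max(),ys.min(),ys.max())
for c in (262,266,270,274,286,290,294):
    col=f[205:300,c].astype(int); r=[i for i in range(95) if col[i,0]>col[i,1]+12 and col[i,0]<90 and col[i,2]<40]
    print(c,(205+r[0]) if r else None,end="; ")
M=np.array([[np.cos(np.radians(10.5)),-np.sin(np.radians(10.5))],[np.sin(np.radians(10.5)),np.cos(np.radians(10.5))]])
for e in ([0,15],[0,-15],[15,0],[-15,0]): print(e,wpx(d,o,np.r_[np.array([480.3,22.8])+M@e,50]).round(1))
E
```

```text
green 253 306 223 272
262 237; 266 235; 270 235; 274 236; 286 235; 290 235; 294 235; [0, 15] [276.1 221.8]
[0, -15] [276.3 270.2]
[15, 0] [302.5 246.7]
[-15, 0] [249.9 246.6]
```

The camera confirms the TCP height: the key's edges match the prediction. So the fingertips end roughly 8 mm behind the TCP, and I expect contact at about TCP z = 42. Continuing gently.

```bash
python3 -m inch '[[[0,0,0.5,0,0,0,0],[0,0,1,0,0,0,0],[0,0,1.5,0,0,0,0],[0,0,2,0,0,0,0],[0,0,2.5,0,0,0,0],[0,0,2.5,0,0,0,0]]]' | grep -E 'ee|ft'
```

```text
ee_pos: [481.1, 22.8, 47.7]
ft_force: [-0.2, 0.6, 0.4]
```

```bash
python3 -m inch '[[[0,0,0.3,0,0,0,0],[0,0,0.6,0,0,0,0],[0,0,0.9,0,0,0,0],[0,0,1.2,0,0,0,0],[0,0,1.2,0,0,0,0]]]' | grep -E '^t|ee|ft'
```

```text
t: 23.0
ee_pos: [481.1, 22.8, 46.5]
ft_force: [0.5, 0.6, -0.6]
```

```bash
python3 -m inch '[[[0,0,0.3,0,0,0,0],[0,0,0.6,0,0,0,0],[0,0,0.9,0,0,0,0],[0,0,1.2,0,0,0,0],[0,0,1.2,0,0,0,0]]]' | grep -E 'ee|ft'
```

```text
ee_pos: [481.1, 22.8, 45.3]
ft_force: [1.0, -0.2, 0.6]
```

```bash
python3 -m inch '[[[0,0,0.25,0,0,0,0],[0,0,0.5,0,0,0,0],[0,0,0.5,0,0,0,0]]]' | grep -E '^t|ee|ft'
```

```text
t: 23.8
ee_pos: [481.1, 22.8, 44.9]
ft_force: [-0.1, 0.1, 0.1]
```

```bash
python3 -m inch '[[[0,0,0.3,0,0,0,0],[0,0,0.6,0,0,0,0],[0,0,0.8,0,0,0,0],[0,0,0.8,0,0,0,0]]]' | grep -E 'ee|ft'
```

```text
ee_pos: [481.1, 22.8, 44.1]
ft_force: [0.3, 0.5, 0.4]
```

```bash
python3 -m inch '[[[0,0,0.3,0,0,0,0],[0,0,0.6,0,0,0,0],[0,0,0.8,0,0,0,0],[0,0,0.8,0,0,0,0]]]' | grep -E '^t|ee|ft'
```

```text
t: 24.6
ee_pos: [481.2, 22.8, 43.3]
ft_force: [-0.5, 0.1, 0.6]
```

```bash
python3 -m inch '[[[0,0,0.3,0,0,0,0],[0,0,0.6,0,0,0,0],[0,0,0.8,0,0,0,0],[0,0,0.8,0,0,0,0]]]' | grep -E 'ee|ft'
```

```text
ee_pos: [481.1, 22.8, 42.5]
ft_force: [-1.3, -0.7, 0.9]
```

```bash
python3 -m inch '[[[0,0,0.3,0,0,0,0],[0,0,0.6,0,0,0,0],[0,0,0.8,0,0,0,0],[0,0,0.8,0,0,0,0]]]' | grep -E '^t|ee|ft'
```

```text
t: 25.4
ee_pos: [481.2, 22.8, 41.8]
ft_force: [-0.2, 0.2, 2.8]
```

Contact at last: Fz is 2.8 N with the TCP at 41.8. I'll press a little further and hold.

```bash
python3 -m inch '[[[0,0,0.2,0,0,0,0],[0,0,0.4,0,0,0,0],[0,0,0.6,0,0,0,0],[0,0,0.6,0,0,0,0],[0,0,0.6,0,0,0,0]]]' | grep -E '^t|ee|ft'
```

```text
t: 25.9
ee_pos: [481.2, 22.8, 41.3]
ft_force: [-1.4, 0.2, 5.2]
```

```bash
python3 -m inch '[[[0,0,0.25,0,0,0,0],[0,0,0.5,0,0,0,0],[0,0,0.7,0,0,0,0],[0,0,0.7,0,0,0,0],[0,0,0.7,0,0,0,0],[0,0,0.7,0,0,0,0]]]' | grep -E '^t|ee|ft'
```

```text
t: 26.5
ee_pos: [481.2, 22.8, 40.8]
ft_force: [-2.2, 0.3, 9.2]
```

9.2 N has been held, with a slope of about 8 N/mm, which matches the key. Lifting the hand away.

```bash
python3 -m inch '[[[0,0,-1,0,0,0,0],[0,0,-3,0,0,0,0],[0,0,-10,0,0,0,0],[0,0,-40,0,0,0,0],[0,0,-80,0,0,0,0],[0,0,-120,0,0,0,0],[0,0,-160,0,0,0,0],[0,0,-190,0,0,0,0],[0,0,-190,0,0,0,0],[0,0,-190,0,0,0,0],[0,0,-190,0,0,0,0]]]'
python3 - <<'E'
from h import *; from om import mark
o=status.get_obs(); d=optics.get_image("wrist"); mark(optics.get_image("scene"))
print(o["qvel"].round(3), wpx(d,o,[540,154,127]))
f=d["frame"]; hsv=cv2.cvtColor(f,cv2.COLOR_RGB2HSV); m=cv2.inRange(hsv,(105,150,60),(125,255,255))
u,v=wpx(d,o,[540,154,127]).astype(int); k=np.zeros_like(m); k[max(v-30,0):v+30,max(u-30,0):u+30]=1; m*=k
pts=np.argwhere(m>0)[:,::-1].astype(np.float32)
if len(pts)>20:
    vx,vy,x0,y0=cv2.fitLine(pts,cv2.DIST_L2,0,.01,.01).ravel()
    a,b=[wray(d,o,(x0+s*vx,y0+s*vy),127) for s in(-10,10)]; print(len(pts),"bar ang",np.degrees(np.arctan2(b[1]-a[1],b[0]-a[0])).round(1),a,b)
s0=wpx(d,o,[534+.983*30+.182*55,75+.182*30-.983*55,47]); print("screen px",s0)
E
```

```text
t: 27.6
ee_pos: [480.2, 22.7, 229.3]
orientation: [-2.008, -2.414, 0.002]
ft_force: [-0.6, -0.7, 0.6]
width: -0.1
grasp_force: 0.0
n 5 px 322.2 241.6 p [555.1 129.3  91. ] ang -57.4 r 28.1
[-0.     0.016  0.004 -0.     0.001 -0.001] [375.8552622   67.14930204]
628 bar ang -73.6 [537.193096   163.69024729 127.        ] [542.16828799 146.80569711 127.        ]
screen px [359.76141402 195.01300655]
```

The bar is at about -74° and the mark at about -56°, so the slip is still about 0.3 rad and the hand is clear. Handing in.

```bash
python3 -c "
from workcell import ctrl; print(ctrl.close_job())"
```

```text
the job is handed in; nothing more can be done
None
```

The job is handed in at about 28 s: I turned the knob clockwise to its first clutch slip (about 0.3 rad), let go, and pressed the green key to about 9 N; the hand is clear and nothing else was touched, though I did not check whether the screen showed a reading.

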